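# Load a hanging specimen plate into the plate imager

## Task

Take the green-headed specimen plate off its hook, holding it only by its two narrow white side edges so that nothing of the robot touches its faces, and lower it upright down into the slot of the imager's carriage, letting go only once it is down. Then push the carriage fully home into the imager with the plate standing in it, and let go of everything. Leave the orange-headed plate hanging and the bottle and the slide box where they are.

Things in the scene. Friction and masses are not known exactly. Their poses are not given: they have to be found in the camera images.
- plate: Plate to load: rigid, 6 mm thick (x), 54 wide (y), 140 tall (z), 80 g; origin mid lower edge. White side edges at y -27 to -22 and 22 to 27 mm, full height. Foot z 0-30 white, z 30-94 glass with pink smear, z 94-140 green head with hanging hole 22 wide (y), z 102 to 132 mm. Hangs by it on either of the two hooks, lower edge 68 mm above the table, faces to the stand's -x and +x.
- plate_face: Fixed part of the plate, same origin and axes: the glass and the green head between the two white side edges (y -22 to 22 mm, z 30 to 140 mm). Must not be touched by the robot, neither on its faces nor on top.
- plate_eye (a point): Middle of the upper edge of the plate's hanging hole, 132 mm above the plate's origin; rests on the hook.
- other: A second plate of the same shape and size with an orange head, hanging on the other hook; leave it.
- stand: Fixed hanging stand: white base plate (120 x 170 x 12 mm, x 10 to 130 mm), steel post and a crossbar 180 mm long along y at x = 75 mm, top 200 mm above the table. Two flat steel hooks, 150 mm apart, run from the crossbar to the stand's -x. Origin on the table, below the midpoint between the two hanging plates.
- hook_a (a point): Seat of the hook on the stand's +y side: on top of its bar, 200 mm above the table, where a plate hangs. The bar is 10 mm wide (y) and 6 mm thick and ends 30 mm to -x of this point in an upturned tip 4 mm thick that rises 10 mm above the seat. A plate comes off when raised by 10 to 24 mm and then moved more than 35 mm towards the stand's -x.
- hook_b (a point): The same point of the hook on the stand's -y side.
- imager: Fixed plate imager: a grey rail 100 mm wide along its y, from y = -160 mm, into a white housing (270 mm wide in x, y 160 to 440 mm, 227 mm high) with an open bay 120 mm wide and 215 mm high under a clear roof. Origin on the table, below the slot when the carriage is all the way out.
- carriage (a joint): Travel of the carriage along the imager's +y, in m: 0 all the way out, 0.22 fully home at its stop inside the bay. It slides with about 2.5 N of friction and stays where it is left.
- slot (a point): Centre of the floor of the slot in the blue block (50 x 90 mm) on the carriage, 32 mm above the table; axes as the imager's. The slot is 10 mm wide (x), 58 mm long (y) and 32 mm deep, its mouth (64 mm above the table) chamfered by 4 mm all round.
- push_pad (a point): Centre of the outer (-y) face of the yellow upright push plate at the carriage's outer end, 63 mm above the table, 134 mm to -y of the slot's centre; the push plate is 60 mm wide (x), 8 mm thick and reaches from 28 to 93 mm above the table. Push it to +y.
- bottle: Loose amber bottle, diameter 60 mm, 125 mm high, origin at the centre of its underside; leave it.
- slide_box: Loose closed slide box, 87 x 102 x 35 mm, blue with a white lid, origin at the centre of its underside; leave it.
Mind the look-alikes: they are no part of the job. Of the things that look like the stand, take the one that is nearest to the robot's base at the start.

How it is judged:
On the way, in this order (a step that is already met when the one before it is completed fails the run):
1. the plate is held by the fingers, clear of both hooks (distance between plate_eye and hook_a above 0.055 m and distance between plate_eye and hook_b above 0.055 m and height (world z) of plate above 0.04 m and contact force between plate and the fingers above 0.5 N), for 0.2 s.
2. the plate stands upright in the slot, its foot within 12 mm of the slot's floor, still held by the fingers (horizontal distance between plate and slot below 0.01 m and z of plate in the frame of slot below 0.012 m and angle between plate's own z axis and vertical below 0.25 rad and contact force between plate and the fingers above 0.5 N), for 0.1 s.
3. the carriage is fully home with the plate standing in its slot (value of joint carriage above 0.213 m and horizontal distance between plate and slot below 0.01 m and z of plate in the frame of slot below 0.005 m), for 0.2 s.
At the end, for the whole second after the job is handed in: Carriage within 7 mm of its stop; the green-headed plate at rest in its slot (foot within 10 mm sideways and 5 mm in height of the floor's centre, tilt under 0.22 rad, faces within 0.3 rad of the slot's line); orange-headed plate, bottle and slide box within 30 mm of their starts (all of step 3 and z of plate in the frame of slot above -0.004 m and angle between plate's own z axis and vertical below 0.22 rad and angle between the x axis of plate and the x axis of slot, either way round below 0.3 rad and linear speed of plate below 0.02 m/s and distance of each of other, bottle, slide_box from where it was at the start of the episode below 0.03 m); the robot touches nothing.
It fails at once if the robot touches the plate's glass or green head (contact force between plate_face and the fingers above 0.5 N or contact force between plate_face and the arm above 0.5 N).
It fails at once if the other plate is pushed off its place (distance of other from where it was at the start of the episode above 0.04 m).
It fails at once if the bottle or the slide box is shifted (distance of any of bottle, slide_box from where it was at the start of the episode above 0.03 m).
It also fails if it takes over 72 s, if anything falls off the work surface, if the arm or the gripper's body presses on something with over 40 N, if the wrist force passes 120 N, or if a joint passes its speed limit or range.

## Robot

A 7-joint arm with a two-finger parallel gripper is mounted at the origin on the work surface. World frame = base frame: x ahead of the robot, y to its left, z up, the work surface at z = 0. Lengths are in m, angles in rad, forces in N, time in s.
With the tool pointing down it reaches from about 0.425 to 0.875 m from the base axis. Payload 4.7 kg.
Tool frame: the origin (TCP) lies midway between the tips of the shut fingers; the grasp point (between the pads) lies 19 mm behind it; x points along the fingers, z is the direction in which the jaws open and shut, and the axes are right-handed (so a half turn about x gives the same grasp; the last joint's range is limited). The gripper opens to 87 mm and grips with 3 to 60 N. Pads are 19 mm wide; open, the fingers measure 117 mm over their backs; the gripper's body (75 mm by 190 mm) begins 51 mm behind the grasp point.
Start: joints at [1.258, 0.321, -0.07, 1.45, 0.023, 1.371, -0.057], TCP at [0.209, -0.616, 0.223] pointing down, gripper open.
Joint ranges: [-2.86, 2.86], [-0.3, 2.09], [-1.38, 1.24], [0.06, 2.45], [-1.56, 4.7], [0.09, 2.05], [-2.69, 2.69]. Speed limits (rad/s): [2.57, 2.57, 3.14, 3.14, 3.14, 3.14, 3.14].

## Interface

Orientations are given as a rotation vector (axis times angle).
In Python, from cell import r gives the robot as it stands. The module is installed in compiled form; this text tells all that it offers.
- The arm moves only by the tool play_rows, never from a script. Its argument "steps" is a list that holds one entry, the list of rows, each a list of 7 numbers: the finger opening in mm, from 0 to 87, then the shift along the tool's x, y, z scaled (see below), then the turn, a rotation vector about the tool's x, y, z scaled (see below). A call has 1 to 10 rows; each row shifts and turns the commanded pose from where the row before left it, along the tool's axes as they then stand; what a row does not reach is not made up. The controller multiplies each number of a shift by 50 mm and each number of a turn by 8 degrees. A row lasts 1/10 s, in which the tool goes at most 50 mm and 8.59 degrees, less where a joint would pass 70% of its speed; a pose out of reach is approached as far as the arm can. A call with a number of a shift or a turn outside -1 to 1 is refused whole. A call with a gripper value outside its range is refused whole. The fingers move at their own pace and stop on an object; the grip force is fixed at half the most. Time passes only in rows, so rows that do not move let the fingers close. It gives the time, the measured TCP pose, the force and the opening at its end, in the units of the state.
- r.observe(): the state, without advancing time (a new reading comes with each control period).
- r.capture(name): name is "scene" or "top"; returns the picture (480x640x3 uint8, blue, green, red); there is no depth.
- r.get_calibration(name): a dict with "K" (3x3 intrinsics, pixels), "extrinsics" (4x4, takes a point from camera to world coordinates). Camera axes: x right, y down, z forward; pixel columns grow to the right and rows downward; lengths in m; the calibration is good to about 2 mm. A picture is of the moment at which its call begins. get_calibration takes no time and is no camera call.
- r.job_done(): hands the job in, once; it reports no verdict.
The state is a dict: "time_s": time; "qpos": joint angles; "joint_velocities": joint speeds; "effort": joint torques, N m; "tool_pos": TCP position; "orientation": TCP orientation; "ft_force": force on the tool from outside, world axes, zero at the start; "torque": the same for the moment, N m; "gripper_width": opening from 0.0 (shut) to 1.0 (fully open).
Only numpy, scipy, OpenCV 4.12 (cv2) and the standard library are available. Lean on these libraries where they do the work, as an engineer would, in place of code of your own. Each camera call takes 0.05 s, during which the arm holds its last target. There are 200 camera calls.

## Working session

There is one attempt and no reset: what is moved stays moved. The work goes in short steps, Python scripts to look and compute and a tool call to move; the robot and the scene stay as the last step left them, time stands still between calls to the robot, and variables do not carry over. Pictures are saved under pics/ and viewed, about 8 in all and at most 12, crops included, and the job is handed in when it is done.

Besides the shell and the picture viewer there is one more tool, called after ">>>" as name(argument=value, ...), one argument or row to a line, values as JSON. play_rows: Moves the arm, as the interface text tells. Shifts and turns lie within -1 to 1; 1 stands for 50 mm of shift or 8 degrees of turn. Its arguments: {"type":"object","properties":{"steps":{"type":"array"}},"required":["steps"]}

```bash
mkdir -p pics; cat > h.py <<'E'
import numpy as np, cv2
from cell import r
def ray(n,u,v):
    c=r.get_calibration(n);K=np.array(c["K"]);T=np.array(c["extrinsics"])
    d=T[:3,:3]@np.linalg.solve(K,[u,v,1.]);return T[:3,3],d/np.linalg.norm(d)
def onz(n,u,v,z):
    o,d=ray(n,u,v);return o+d*(z-o[2])/d[2]
def proj(n,p):
    c=r.get_calibration(n);K=np.array(c["K"]);T=np.array(c["extrinsics"])
    q=K@(T[:3,:3].T@(np.array(p)-T[:3,3]));return q[:2]/q[2]
E
python3 - <<'E'
from h import *
for n in("scene","top"):
    im=r.capture(n);cv2.imwrite(f"pics/{n}0.png",im)
    c=r.get_calibration(n);print(n,np.round(c["K"],1).tolist(),np.round(c["extrinsics"],3).tolist())
s=r.observe();print(s)
E
```

```text
scene [[534.3, 0.0, 316.2], [0.0, 534.3, 240.1], [0.0, 0.0, 1.0]] [[0.278, 0.569, -0.774, 1.514], [0.96, -0.161, 0.227, -0.453], [0.004, -0.807, -0.591, 0.88], [0.0, 0.0, 0.0, 1.0]]
top [[602.5, 0.0, 312.3], [0.0, 602.5, 240.1], [0.0, 0.0, 1.0]] [[0.02, -0.995, 0.097, 0.441], [-1.0, -0.02, 0.002, -0.162], [0.0, -0.097, -0.995, 1.526], [0.0, 0.0, 0.0, 1.0]]
{'time_s': 0.1, 'qpos': array([ 1.2581287 ,  0.3217784 , -0.07008787,  1.45154928,  0.0225905 ,
        1.3708013 , -0.05691076]), 'joint_velocities': array([ 0.00212623, -0.00151902, -0.00261318, -0.00298379, -0.00094097,
       -0.00071732,  0.00205977]), 'effort': array([ 3.19250294e-04, -4.92569017e+01, -4.05755332e-01, -3.13399780e+01,
       -6.41166698e-02,  3.94306029e-02,  5.98807924e-05]), 'tool_pos': array([ 0.20843905, -0.61514907,  0.2215536 ]), 'orientation': array([ 0.96618378,  1.34776549, -0.96460789]), 'ft_force': array([ 0.91328792,  0.70757504, -0.33450345]), 'torque': array([ 0.00052124,  0.02699049, -0.04215239]), 'gripper_width': 1.0018443378064488}
```

View pics/scene0.png

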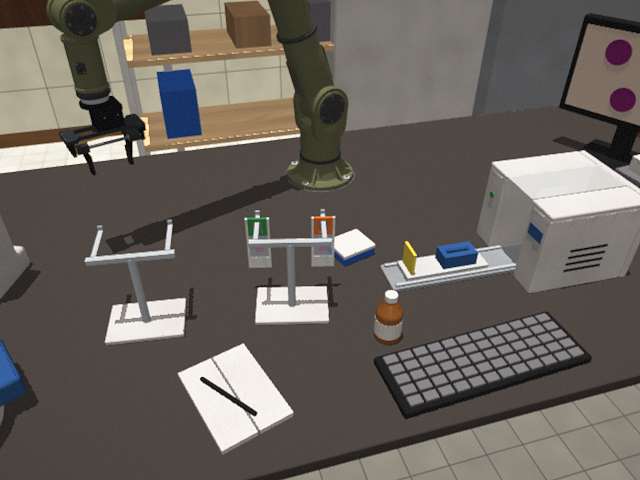

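View pics/top0.png

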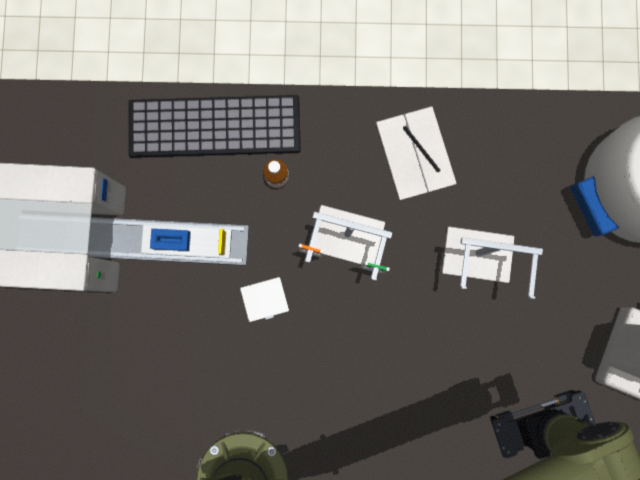

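Candidates:
- **Stands:** one at top(348,240) carries plates, an empty one at top(480,255). The plate-bearing one is nearer the base and is the one to use.
- **Plates:** green head at top(378,267), orange at top(310,248).
- **Imager:** carriage with the blue block at top(170,240) and yellow push plate at top(222,242). The blue things at top(595,207) and the right edge are look-alikes.

I choose the green plate on the middle stand and will check it in a crop.

```bash
python3 - <<'E'
from h import *
t=cv2.imread("pics/top0.png");s=cv2.imread("pics/scene0.png")
def blobs(im,lo,hi,box,name):
    x0,y0,x1,y1=box;h=cv2.cvtColor(im,cv2.COLOR_BGR2HSV)[y0:y1,x0:x1]
    m=cv2.inRange(h,lo,hi);c,_=cv2.findContours(m,cv2.RETR_EXTERNAL,cv2.CHAIN_APPROX_NONE)
    c=max(c,key=cv2.contourArea);q=cv2.minAreaRect((c+[x0,y0]).astype(np.float32))
    print(name,int(m.sum()/255),np.round(q[0],1),np.round(cv2.boxPoints(q),1).tolist());return q
G=((45,80,40),(85,255,255));O=((5,150,80),(18,255,255));B=((100,120,40),(125,255,255));Y=((22,150,80),(35,255,255))
g=blobs(t,*G,(350,250,400,285),"green top");o=blobs(t,*O,(290,235,335,265),"orange top")
blobs(s,*G,(235,205,280,245),"green scene");blobs(s,*O,(300,205,345,245),"orange scene")
b=blobs(t,*B,(140,220,200,265),"block top");y=blobs(t,*Y,(205,220,235,265),"yellow top")
blobs(s,*B,(425,230,485,275),"block scene");blobs(s,*Y,(395,235,425,280),"yellow scene")
G3=onz("top",*g[0],.205);O3=onz("top",*o[0],.205);print("plates",G3,O3,np.linalg.norm(G3-O3))
B3=onz("top",*b[0],.064);Y3=onz("top",*y[0],.093);print("block",B3,"yellow",Y3,np.linalg.norm((B3-Y3)[:2]))
k=cv2.resize(t[225:295,290:400],None,fx=5,fy=5,interpolation=cv2.INTER_CUBIC)
l=cv2.resize(s[200:275,235:345],None,fx=5,fy=5,interpolation=cv2.INTER_CUBIC)[:,:550]
n=cv2.resize(t[215:270,140:250],None,fx=5,fy=5,interpolation=cv2.INTER_CUBIC)[:225]
cv2.imwrite("pics/c1.png",cv2.resize(np.vstack([k,l[:230]]),None,fx=1,fy=1))
cv2.imwrite("pics/c2.png",n)
E
```

```text
green top 69 [376.6 266.1] [[366.79998779296875, 265.8999938964844], [367.79998779296875, 261.70001220703125], [386.3999938964844, 266.3999938964844], [385.3999938964844, 270.6000061035156]]
orange top 61 [310.5 248.1] [[301.0, 247.6999969482422], [302.1000061035156, 243.6999969482422], [319.8999938964844, 248.5], [318.8999938964844, 252.5]]
green scene 227 [256.5 226. ] [[247.0, 217.0], [266.0, 217.0], [266.0, 235.0], [247.0, 235.0]]
orange scene 201 [323.  224.5] [[314.0, 216.0], [332.0, 216.0], [332.0, 233.0], [314.0, 233.0]]
block top 758 [169.3 239.3] [[149.8000030517578, 248.3000030517578], [150.89999389648438, 228.1999969482422], [188.8000030517578, 230.1999969482422], [187.6999969482422, 250.3000030517578]]
yellow top 126 [221.4 241.1] [[217.89999389648438, 252.89999389648438], [219.5, 228.89999389648438], [224.8000030517578, 229.3000030517578], [223.3000030517578, 253.1999969482422]]
block scene 839 [456.5 254.4] [[434.29998779296875, 246.60000610351562], [475.0, 239.8000030517578], [478.70001220703125, 262.20001220703125], [438.0, 269.0]]
yellow scene 281 [409.2 257.5] [[400.8999938964844, 272.70001220703125], [404.8999938964844, 240.6999969482422], [417.6000061035156, 242.3000030517578], [413.6000061035156, 274.29998779296875]]
plates [ 0.51434686 -0.30205704  0.205     ] [ 0.55113673 -0.15621938  0.205     ] 0.15040650902340885
block [0.57755917 0.18906042 0.064     ] yellow [0.57304058 0.05753518 0.093     ] 0.13160283624546515
```

View pics/c1.png

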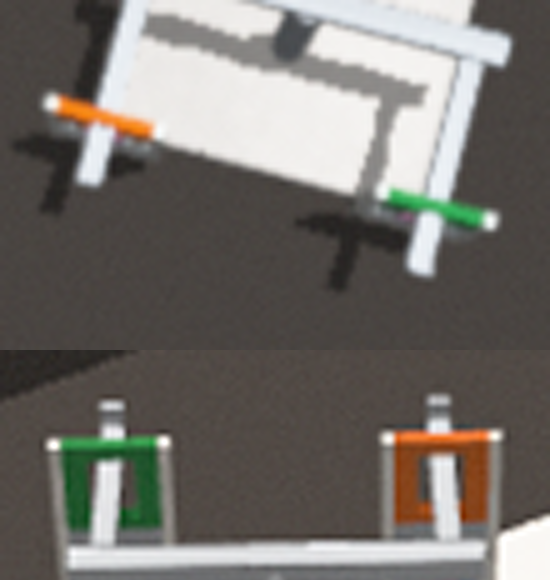

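The crop confirms it: green plate on the stand's -y hook, with white corners at about top(366,263) and (388,269). Orange is on the +y hook. Stand yaw is about -14° and imager yaw about -2°.

```bash
cat >> h.py <<'E'
from scipy.spatial.transform import Rotation as R
def goal(yaw):  # tool x down, tool z along +/- (y axis of yaw), nearer to the present one
    cur=R.from_rotvec(r.observe()["orientation"]);best=None
    for s in(1,-1):
        z=s*np.array([-np.sin(yaw),np.cos(yaw),0]);x=np.array([0,0,-1.]);y=np.cross(z,x)
        G=R.from_matrix(np.c_[x,y,z]);d=(cur.inv()*G)
        if best is None or d.magnitude()<best[1].magnitude():best=(G,d)
    return best
def plan(p,yaw):
    s=r.observe();G,d=goal(yaw);dp=np.array(p)-s["tool_pos"]
    print("t",round(s["time_s"],2),"pos",np.round(s["tool_pos"],4),"grip",round(s["gripper_width"],3),"F",np.round(s["ft_force"],1))
    print("turn units",np.round(np.rad2deg(d.as_rotvec())/8,3),"then shift units",np.round(G.inv().apply(dp)/.05,3),"q7",round(s["qpos"][6],2))
    print("tool axes x,y,z in world",np.round(G.as_matrix(),3).tolist())
E
python3 - <<'E'
from h import *
a=onz("top",366.4,263.4,.208);b=onz("top",388.2,269,.208);print(a,b,(a+b)/2,np.linalg.norm(a-b),np.arctan2(-(a-b)[0],(a-b)[1]))
plan([.514,-.303,.30],-.247)
E
```

```text
[ 0.51974551 -0.27937234  0.208     ] [ 0.50845018 -0.32720339  0.208     ] [ 0.51409785 -0.30328786  0.208     ] 0.04914665499838691 -0.23190193422888586
t 0.1 pos [ 0.2084 -0.6151  0.2216] grip 1.002 F [ 0.9  0.7 -0.3]
turn units [ 4.109e+00 -1.200e-02  4.000e-03] then shift units [-1.569  4.399 -7.548] q7 -0.06
tool axes x,y,z in world [[0.0, 0.97, -0.244], [0.0, -0.244, -0.97], [-1.0, 0.0, -0.0]]
```

>>> play_rows(
  steps=[
    [[87,-0.6,0,0,0.82,0,0],[87,-0.6,0,0,0.82,0,0],[87,-0.4,0,0,0.82,0,0],[87,0,0,0,0.82,0,0],[87,0,0,0,0.82,0,0],[87,0,0.4,-0.7,0,0,0],[87,0,0.4,-0.7,0,0,0],[87,0,0.4,-0.7,0,0,0],[87,0,0.4,-0.7,0,0,0],[87,0,0.4,-0.7,0,0,0]],
  ],
)

```text
time_s: 1.1
tool_pos: [0.349, -0.4687, 0.3021]
orientation: [1.388, 1.084, -1.388]
ft_force: [-0.2, 0.3, 0.6]
gripper_width: 1.003
```

>>> play_rows(
  steps=[
    [[87,0,0.4,-0.7,0,0,0],[87,0,0.4,-0.7,0,0,0],[87,0,0.4,-0.7,0,0,0],[87,0,0.4,-0.7,0,0,0],[87,0,0.4,-0.7,0,0,0],[87,0,0.4,-0.5,0,0,0],[87,0,0,0,0,0,0],[87,0,0,0,0,0,0]],
  ],
)

```text
time_s: 1.9
tool_pos: [0.5133, -0.3048, 0.3019]
orientation: [1.386, 1.085, -1.388]
ft_force: [-1.2, -1.0, -0.2]
gripper_width: 0.997
```

```bash
python3 - <<'E'
from h import *
plan([.514,-.303,.30],-.247)
t=r.capture("top");s=r.capture("scene")
k=cv2.resize(t[190:330,290:450],None,fx=4,fy=4,interpolation=cv2.INTER_CUBIC)[:330]
l=cv2.resize(s[120:270,200:360],None,fx=4,fy=4,interpolation=cv2.INTER_CUBIC)[330:]
l=cv2.resize(s[190:260,200:360],None,fx=4,fy=4,interpolation=cv2.INTER_CUBIC)[:270]
cv2.imwrite("pics/c3.png",np.vstack([k,l]))
E
```

```text
t 1.9 pos [ 0.5133 -0.3048  0.3019] grip 0.997 F [-1.2 -1.  -0.2]
turn units [0.022 0.001 0.01 ] then shift units [ 0.038  0.004 -0.039] q7 -1.37
tool axes x,y,z in world [[0.0, 0.97, -0.244], [0.0, -0.244, -0.97], [-1.0, 0.0, -0.0]]
```

View pics/c3.png

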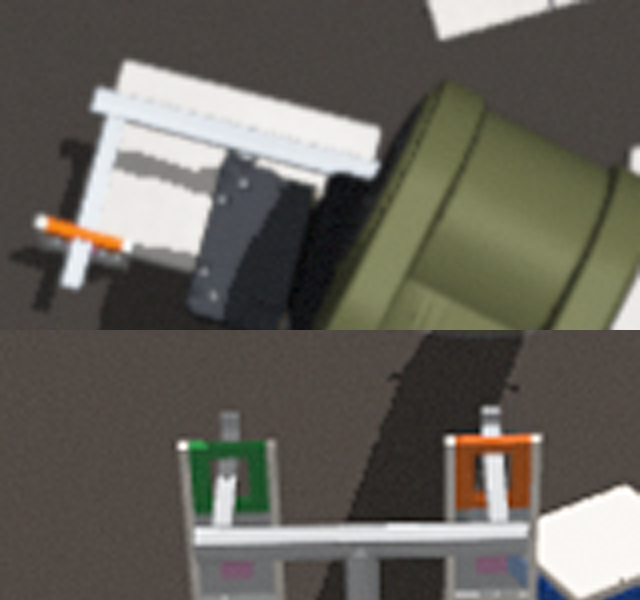

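The tool stands over the green plate, clear of the orange one. I'm descending so the fingers straddle it.

>>> play_rows(
  steps=[
    [[87,0.5,0,0,0,0,0],[87,0.5,0,-0.04,0,0,0],[87,0.5,0,0,0,0,0],[87,0.4,0,0,0,0,0],[87,0.4,0,0,0,0,0],[87,0.4,0,0,0,0,0],[87,0.25,0,0,0,0,0],[87,0,0,0,0,0,0],[87,0,0,0,0,0,0]],
  ],
)

```text
time_s: 2.9
tool_pos: [0.5136, -0.3042, 0.1556]
orientation: [1.388, 1.081, -1.388]
ft_force: [0.5, 0.6, -0.1]
gripper_width: 1.002
```

```bash
python3 - <<'E'
from h import *
plan([.514,-.303,.154],-.247)
s=r.capture("scene")
l=cv2.resize(s[170:280,200:360],None,fx=5,fy=5,interpolation=cv2.INTER_CUBIC)
for z in(.154,.208):print(proj("scene",[.514,-.303,z]))
cv2.imwrite("pics/c4.png",l)
E
```

```text
t 2.9 pos [ 0.5136 -0.3042  0.1556] grip 1.002 F [ 0.5  0.6 -0.1]
turn units [ 0.001  0.003 -0.004] then shift units [ 0.033  0.002 -0.026] q7 -1.39
tool axes x,y,z in world [[0.0, 0.97, -0.244], [0.0, -0.244, -0.97], [-1.0, 0.0, -0.0]]
[256.80175925 237.03806963]
[255.33428663 217.6494816 ]
```

View pics/c4.png

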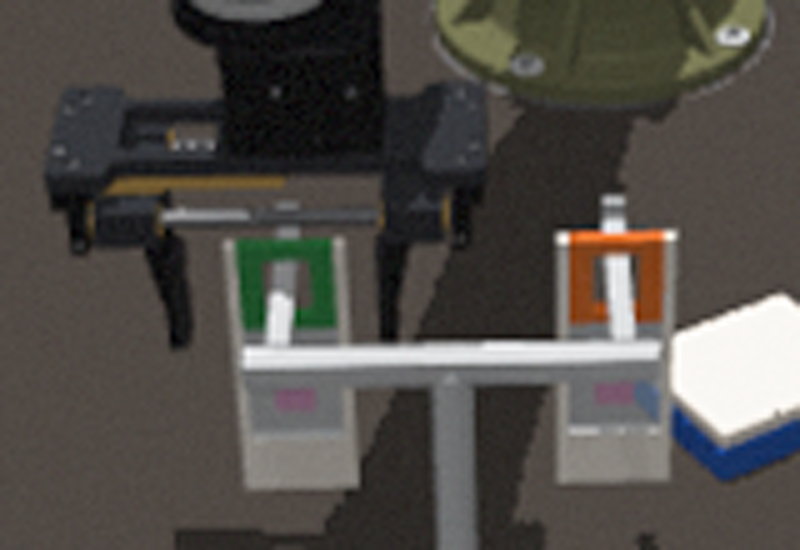

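The fingers straddle the plate about evenly, level with its head and in its plane. I'm closing, then lifting 16 mm.

>>> play_rows(
  steps=[
    [[50,0,0,0,0,0,0],[50,0,0,0,0,0,0],[50,0,0,0,0,0,0],[50,0,0,0,0,0,0],[50,0,0,0,0,0,0],[50,0,0,0,0,0,0]],
  ],
)

```text
time_s: 3.55
tool_pos: [0.5138, -0.3033, 0.1551]
orientation: [1.388, 1.083, -1.388]
ft_force: [-0.1, -0.1, 0.8]
gripper_width: 0.619
```

>>> play_rows(
  steps=[
    [[40,-0.1,0,0,0,0,0],[40,-0.12,0,0,0,0,0],[40,-0.12,0,0,0,0,0],[40,0,0,0,0,0,0],[40,0,0,0,0,0,0]],
  ],
)

```text
time_s: 4.05
tool_pos: [0.5139, -0.3036, 0.1724]
orientation: [1.388, 1.082, -1.388]
ft_force: [0.6, 0.2, -0.9]
gripper_width: 0.616
```

>>> play_rows(
  steps=[
    [[40,0,-0.2,0,0,0,0],[40,0,-0.3,0,0,0,0],[40,0,-0.3,0,0,0,0],[40,0,-0.3,0,0,0,0],[40,0,-0.3,0,0,0,0],[40,0,-0.1,0,0,0,0],[40,0,0,0,0,0,0],[40,0,0,0,0,0,0]],
  ],
)

```text
time_s: 4.85
tool_pos: [0.4413, -0.2852, 0.1721]
orientation: [1.388, 1.082, -1.387]
ft_force: [-0.5, 0.2, -0.6]
gripper_width: 0.619
```

```bash
python3 - <<'E'
from h import *
plan([.45,-.287,.25],-.034)
s=r.capture("scene");t=r.capture("top")
l=cv2.resize(s[150:290,200:360],None,fx=4,fy=4,interpolation=cv2.INTER_CUBIC)
k=cv2.resize(t[215:265,140:250],None,fx=5,fy=5,interpolation=cv2.INTER_CUBIC)
k=cv2.copyMakeBorder(k,0,0,0,640-k.shape[1],cv2.BORDER_CONSTANT)
cv2.imwrite("pics/c5.png",np.vstack([l[:350],k]))
E
```

```text
t 4.85 pos [ 0.4413 -0.2852  0.1721] grip 0.619 F [-0.5  0.2 -0.6]
turn units [-1.515e+00  1.000e-03 -4.000e-03] then shift units [-1.557  0.175  0.029] q7 -1.32
tool axes x,y,z in world [[0.0, 0.999, -0.034], [0.0, -0.034, -0.999], [-1.0, 0.0, 0.0]]
```

View pics/c5.png

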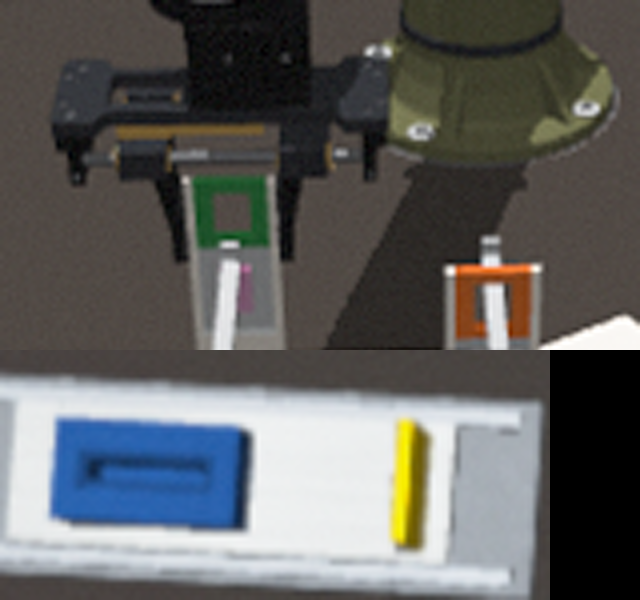

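The plate hangs freely in the fingers, clear of the hook. The slot mouth's centre is at top(169.6,239.2). I'm raising, turning 12° and carrying over everything.

```bash
python3 - <<'E'
from h import *
a=onz("top",169.6,239.4,.064);print(a)
# slot/block direction from top crop corners
f=lambda u,v:onz("top",140+u/5,215+v/5,.064)
P=[f(55,70),f(245,78),f(240,177),f(52,170)];c=sum(P)/4;d=P[0]-P[1]+P[3]-P[2];print(c,np.arctan2(-d[0],d[1]))
plan([a[0],a[1],.32],-.034)
E
```

```text
[0.57721338 0.18831953 0.064     ]
[0.57639561 0.18828808 0.064     ] -0.019513054612933563
t 4.95 pos [ 0.4416 -0.2852  0.1721] grip 0.617 F [ 0.2 -0.2 -1.5]
turn units [-1.513 -0.    -0.003] then shift units [-2.959  2.389 -9.556] q7 -1.32
tool axes x,y,z in world [[0.0, 0.999, -0.034], [0.0, -0.034, -0.999], [-1.0, 0.0, 0.0]]
```

>>> play_rows(
  steps=[
    [[40,-0.4,0,0,0,0,0],[40,-0.6,0,0,0,0,0],[40,-0.7,0,0,-0.3,0,0],[40,-0.7,0,0,-0.4,0,0],[40,-0.4,0,0,-0.5,0,0],[40,-0.1,0,0,-0.3,0,0],[40,0,0,0,0,0,0]],
  ],
)

```text
time_s: 5.65
tool_pos: [0.442, -0.2854, 0.3182]
orientation: [1.236, 1.19, -1.234]
ft_force: [-0.1, -0.5, -1.0]
gripper_width: 0.614
```

>>> play_rows(
  steps=[
    [[40,0,0.06,-0.3,0,0,0],[40,0,0.14,-0.6,0,0,0],[40,0,0.2,-0.8,0,0,0],[40,0,0.2,-0.8,0,0,0],[40,0,0.2,-0.8,0,0,0],[40,0,0.2,-0.8,0,0,0],[40,0,0.2,-0.8,0,0,0],[40,0,0.2,-0.8,0,0,0],[40,0,0.2,-0.8,0,0,0],[40,0,0.2,-0.8,0,0,0]],
  ],
)

```text
time_s: 6.65
tool_pos: [0.5435, 0.0793, 0.3161]
orientation: [1.235, 1.193, -1.237]
ft_force: [1.6, -1.1, -1.2]
gripper_width: 0.615
```

>>> play_rows(
  steps=[
    [[40,0,0.2,-0.8,0,0,0],[40,0,0.2,-0.7,0,0,0],[40,0,0.15,-0.5,0,0,0],[40,0,0.05,-0.26,0,0,0],[40,0.6,0,0,0,0,0],[40,0.8,0,0,0,0,0],[40,0.8,0,0,0,0,0],[40,0.5,0,0,0,0,0],[40,0,0,0,0,0,0],[40,0,0,0,0,0,0]],
  ],
)

```text
time_s: 7.65
tool_pos: [0.578, 0.1879, 0.1823]
orientation: [1.236, 1.192, -1.237]
ft_force: [0.4, -0.1, -0.3]
gripper_width: 0.614
```

```bash
python3 - <<'E'
from h import *
plan([.577,.1883,.119],-.03)
s=r.capture("scene");p=r.observe()["tool_pos"];print("bottom proj",proj("scene",[p[0],p[1],p[2]-.087]),"slot mouth proj",proj("scene",[.577,.1883,.064]))
cv2.imwrite("pics/s6.png",s)
l=cv2.resize(s[150:290,380:540],None,fx=4,fy=4,interpolation=cv2.INTER_CUBIC)
cv2.imwrite("pics/c6.png",l)
E
```

```text
t 7.65 pos [0.578  0.1879 0.1823] grip 0.614 F [ 0.4 -0.1 -0.3]
turn units [-0.049  0.002  0.004] then shift units [ 1.267 -0.02  -0.006] q7 -2.12
tool axes x,y,z in world [[0.0, 1.0, -0.03], [0.0, -0.03, -1.0], [-1.0, 0.0, 0.0]]
bottom proj [457.39956309 238.86775932] slot mouth proj [454.95878191 248.85144028]
```

View pics/c6.png

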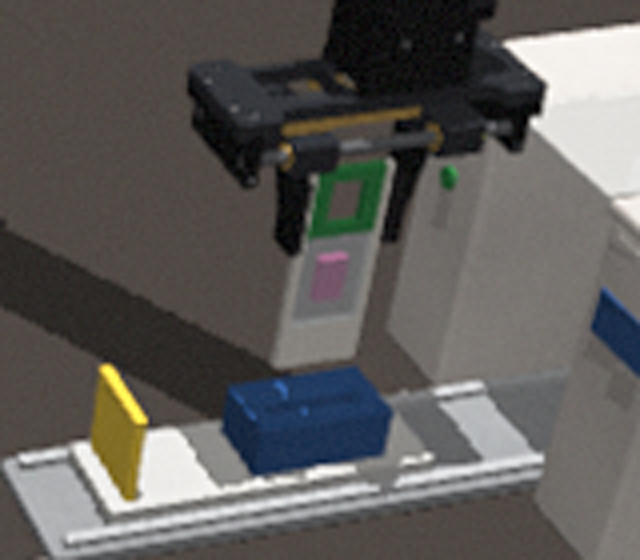

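The plate hangs upright over the block: bottom edge at scene(459,241), top edge at scene(467,191), block-top centre at scene(456,249.5). I'll turn those pixels into an offset before lowering.

```bash
python3 - <<'E'
from h import *
p=r.observe()["tool_pos"]
print("top edge proj",proj("scene",p+[0,0,.053]))
f=lambda u,v,z:np.round(onz("scene",380+u/4,150+v/4,z),4)
print("top edge",f(349,163,p[2]+.053),"foot",f(315,363,p[2]-.087),"block",f(305,398,.064))
E
```

```text
top edge proj [467.00695891 190.51280604]
top edge [0.5799 0.1884 0.2365] foot [0.5869 0.1878 0.0965] block [0.5803 0.1901 0.064 ]
```

```bash
python3 - <<'E'
from h import *
s=cv2.cvtColor(cv2.imread("pics/s6.png"),cv2.COLOR_BGR2GRAY).astype(float)
p=np.array([.578,.1879,.1823])
for u in(452,455,459,463,466):
    c=s[232:248,u];k=np.argmin(np.diff(c));print(u,c.astype(int).tolist())
for u in(462,466,470,474):print("top",u,s[183:198,u].astype(int).tolist())
ya=np.array([-.03*-1,1,0])
for w in(-.025,0,.025):print(w,proj("scene",p+ya*w-[0,0,.087]),proj("scene",p+[.003,0,0]+ya*w-[0,0,.087]),proj("scene",p+ya*w+[0,0,.053]))
E
```

```text
452 [131, 131, 132, 133, 129, 129, 130, 130, 134, 117, 64, 50, 48, 56, 56, 52]
455 [134, 133, 131, 132, 133, 134, 131, 133, 125, 93, 71, 70, 55, 56, 53, 57]
459 [129, 132, 129, 127, 131, 130, 133, 132, 111, 72, 70, 57, 55, 56, 55, 60]
463 [129, 132, 130, 132, 130, 132, 132, 122, 90, 71, 63, 51, 58, 55, 56, 59]
466 [128, 131, 128, 130, 130, 131, 132, 115, 70, 69, 57, 56, 58, 57, 53, 55]
top 462 [56, 57, 56, 43, 28, 26, 28, 29, 25, 30, 50, 62, 63, 59, 61]
top 466 [71, 72, 97, 114, 83, 58, 70, 72, 76, 67, 60, 62, 69, 76, 75]
top 470 [73, 86, 105, 103, 65, 55, 77, 76, 73, 64, 62, 63, 63, 59, 57]
top 474 [72, 66, 65, 63, 56, 68, 76, 73, 68, 63, 60, 60, 60, 56, 62]
-0.025 [447.78664703 240.56324131] [448.35338918 241.25110908] [456.78563684 192.17090991]
0 [456.98527512 239.11875932] [457.5658897  239.80147673] [466.55583266 190.82794395]
0.025 [466.11391343 237.68526798] [466.70817312 238.36289339] [476.24679453 189.49586911]
```

The foot's offset is under 4 mm, and the slot shows the same camera bias. That is well within the chamfer, so I'm lowering.

>>> play_rows(
  steps=[
    [[40,0.2,0,0,0,0,0],[40,0.2,0,0,0,0,0],[40,0.15,0,0,0,0,0],[40,0.1,0,0,0,0,0],[40,0.1,0,0,0,0,0],[40,0.1,0,0,0,0,0],[40,0,0,0,0,0,0]],
  ],
)

```text
time_s: 8.4
tool_pos: [0.5837, 0.1887, 0.147]
orientation: [1.243, 1.182, -1.226]
ft_force: [-0.1, -1.1, 26.1]
gripper_width: 0.619
```

>>> play_rows(
  steps=[
    [[40,-0.2,0,0,0,0,0],[40,-0.1,0,0,0,0,0],[40,0,0,0,0,0,0],[40,0,0,0,0,0,0]],
  ],
)

```text
time_s: 8.8
tool_pos: [0.5776, 0.188, 0.1535]
orientation: [1.235, 1.193, -1.237]
ft_force: [-0.7, 0.5, -0.7]
gripper_width: 0.62
```

```bash
python3 - <<'E'
from h import *
plan([.577,.1883,.152],-.03)
s=r.capture("scene");t=r.capture("top");cv2.imwrite("pics/s7.png",s)
l=cv2.resize(s[180:280,420:500],None,fx=6,fy=6,interpolation=cv2.INTER_CUBIC)
k=cv2.resize(t[200:280,140:210],None,fx=4,fy=4,interpolation=cv2.INTER_CUBIC)
k=cv2.copyMakeBorder(k,0,l.shape[0]-k.shape[0],0,0,cv2.BORDER_CONSTANT)
cv2.imwrite("pics/c7.png",np.hstack([l,k]))
E
```

```text
t 8.8 pos [0.5776 0.188  0.1535] grip 0.62 F [-0.7  0.5 -0.7]
turn units [-0.044  0.003  0.012] then shift units [ 0.029 -0.012 -0.006] q7 -2.14
tool axes x,y,z in world [[0.0, 1.0, -0.03], [0.0, -0.03, -1.0], [-1.0, 0.0, 0.0]]
```

View pics/c7.png

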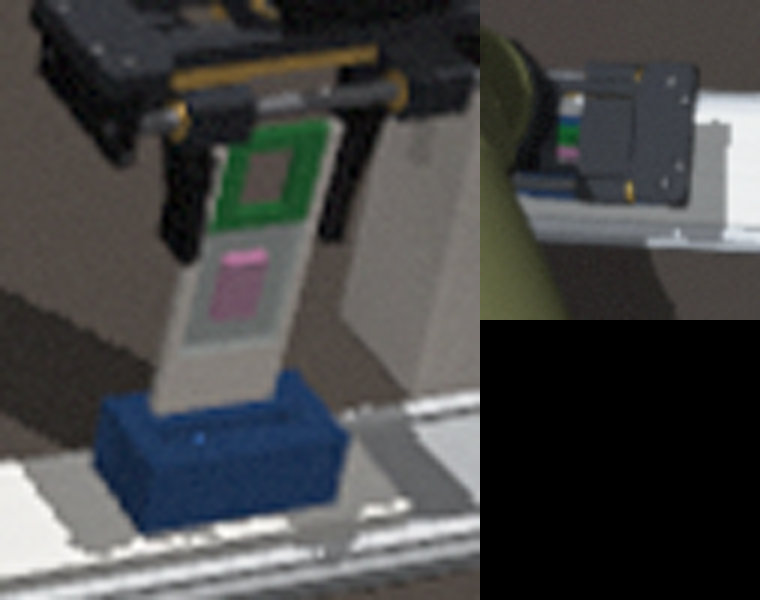

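```bash
python3 - <<'E'
from h import *
s=r.observe();p=s["tool_pos"]
f=lambda u,v,z:np.round(onz("scene",420+u/6,180+v/6,z),4)
print("foot",[f(u,v,.066) for u,v in((155,413),(277,397))]);print("head",[f(u,v,p[2]+.053) for u,v in((222,125),(340,115))])
print("block corners",[f(u,v,.064) for u,v in((100,402),(297,372),(347,435),(145,470))],"slot ends",[f(u,v,.064) for u,v in((165,440),(308,412))])
print("axis dev",R.from_rotvec(s["orientation"]).as_matrix()[:,0])
g=cv2.imread("pics/s7.png")
for u in(447,452,456,460,465):print(u,[tuple(int(a) for a in g[v,u]) for v in range(244,256)])
E
```

```text
foot [array([0.5729, 0.1645, 0.066 ]), array([0.5769, 0.2196, 0.066 ])]
head [array([0.5712, 0.1719, 0.2063]), array([0.5772, 0.2208, 0.2063])]
block corners [array([0.5572, 0.1472, 0.064 ]), array([0.5608, 0.2385, 0.064 ]), array([0.6064, 0.2364, 0.064 ]), array([0.6048, 0.1439, 0.064 ])] slot ends [array([0.5887, 0.1614, 0.064 ]), array([0.5876, 0.2287, 0.064 ])]
axis dev [-1.94535563e-03 -4.09452190e-04 -9.99998024e-01]
447 [(123, 128, 132), (125, 130, 134), (123, 127, 134), (125, 131, 135), (120, 120, 119), (107, 81, 66), (93, 55, 27), (84, 50, 26), (77, 47, 25), (82, 47, 30), (92, 57, 33), (94, 59, 34)]
452 [(120, 126, 130), (118, 121, 127), (124, 130, 135), (118, 117, 119), (102, 78, 65), (95, 59, 30), (85, 49, 27), (79, 48, 28), (104, 62, 34), (118, 71, 39), (92, 58, 35), (95, 59, 33)]
456 [(122, 126, 132), (123, 128, 133), (122, 127, 132), (115, 106, 106), (99, 57, 29), (94, 54, 32), (85, 53, 32), (85, 50, 30), (92, 55, 31), (93, 54, 29), (94, 53, 25), (95, 58, 35)]
460 [(124, 127, 132), (121, 127, 135), (117, 114, 118), (106, 76, 62), (95, 55, 29), (89, 55, 31), (80, 50, 27), (89, 57, 34), (96, 60, 34), (93, 58, 30), (96, 57, 31), (90, 56, 32)]
465 [(114, 109, 109), (108, 93, 87), (106, 79, 61), (97, 59, 27), (87, 52, 27), (81, 48, 29), (85, 49, 27), (94, 57, 32), (95, 55, 31), (95, 57, 30), (93, 56, 34), (85, 53, 32)]
```

The foot landed just short, on the -x rim: foot edge at scene(456,247.3), slot's dark streak at scene(456,250.5). The plate slipped up about 4 mm in the grip. I'll shift +5 mm in x and retry gently.

>>> play_rows(
  steps=[
    [[40,0,0.1,0,0,0,0],[40,0,0,0,0,0,0],[40,0.08,0,0,0,0,0],[40,0.08,0,0,0,0,0],[40,0,0,0,0,0,0]],
  ],
)

```text
time_s: 9.4
tool_pos: [0.584, 0.1881, 0.1482]
orientation: [1.237, 1.19, -1.234]
ft_force: [-0.6, -0.8, 8.1]
gripper_width: 0.616
```

>>> play_rows(
  steps=[
    [[40,0,0.06,0,0,0,0],[40,0,0,0,0,0,0],[40,0,0,0,0,0,0]],
  ],
)

```text
time_s: 9.7
tool_pos: [0.5859, 0.1879, 0.1481]
orientation: [1.235, 1.191, -1.236]
ft_force: [-2.6, -0.7, 9.2]
gripper_width: 0.618
```

```bash
python3 - <<'E'
from h import *
plan([.585,.1883,.147],-.03)
s=r.capture("scene");cv2.imwrite("pics/s8.png",s)
l=cv2.resize(s[190:270,425:495],None,fx=8,fy=8,interpolation=cv2.INTER_CUBIC)[:600]
cv2.imwrite("pics/c8.png",l[:600])
E
```

```text
t 9.7 pos [0.5859 0.1879 0.1481] grip 0.618 F [-2.6 -0.7  9.2]
turn units [-0.044  0.007  0.   ] then shift units [ 0.021 -0.018 -0.008] q7 -2.14
tool axes x,y,z in world [[0.0, 1.0, -0.03], [0.0, -0.03, -1.0], [-1.0, 0.0, 0.0]]
```

View pics/c8.png

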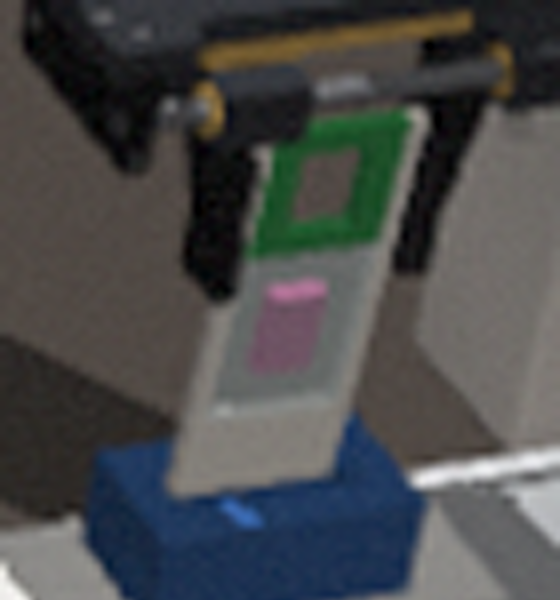

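```bash
python3 - <<'E'
from h import *
s0=cv2.imread("pics/scene0.png");t0=cv2.imread("pics/top0.png");s8=cv2.imread("pics/s8.png")
print("scene0 col B/G/R")
for u in(450,456,462):print(u,[(v,)+tuple(int(a) for a in s0[v,u]) for v in range(240,262)])
print("top0 cols")
for u in(162,169,176):print(u,[(v,)+tuple(int(a) for a in t0[v,u]) for v in range(228,253)])
print("s8");
for u in(450,456,462):print(u,[(v,)+tuple(int(a) for a in s8[v,u]) for v in range(246,264)])
p=r.observe()["tool_pos"]
for dz in(0,.005):print(proj("scene",p+[.003,0,.053+dz]),proj("scene",p+[.003,0,-.087+dz]))
for x in(.552,.568,.572,.577,.582,.586,.602):print(x,"scene",proj("scene",[x,.189,.064]),"top",proj("top",[x,.189,.064]))
E
```

```text
scene0 col B/G/R
450 [(240, 69, 72, 81), (241, 69, 75, 80), (242, 67, 74, 82), (243, 80, 77, 79), (244, 139, 92, 66), (245, 176, 103, 54), (246, 171, 102, 57), (247, 174, 107, 60), (248, 164, 99, 56), (249, 154, 94, 51), (250, 131, 80, 43), (251, 73, 44, 24), (252, 95, 54, 28), (253, 146, 88, 50), (254, 171, 104, 59), (255, 171, 105, 62), (256, 169, 103, 58), (257, 139, 85, 47), (258, 75, 47, 29), (259, 79, 49, 30), (260, 81, 49, 29), (261, 80, 49, 29)]
456 [(240, 71, 74, 82), (241, 65, 71, 81), (242, 75, 76, 79), (243, 135, 92, 68), (244, 178, 107, 58), (245, 175, 106, 57), (246, 174, 107, 59), (247, 167, 103, 57), (248, 157, 96, 53), (249, 138, 84, 46), (250, 86, 53, 31), (251, 102, 62, 37), (252, 149, 90, 51), (253, 177, 104, 60), (254, 169, 100, 53), (255, 173, 106, 60), (256, 143, 87, 48), (257, 78, 50, 28), (258, 81, 51, 29), (259, 81, 49, 25), (260, 83, 49, 27), (261, 83, 51, 30)]
462 [(240, 67, 73, 82), (241, 69, 72, 81), (242, 126, 87, 70), (243, 180, 107, 58), (244, 174, 107, 59), (245, 175, 108, 60), (246, 172, 104, 58), (247, 160, 96, 55), (248, 140, 84, 45), (249, 88, 56
[... 2820 characters left out ...]
50, 27), (260, 83, 50, 29), (261, 80, 47, 28), (262, 81, 50, 30), (263, 83, 49, 27)]
[466.3482698  205.59451319] [456.87441239 252.55401559]
[466.7096297  203.80334405] [457.19266309 250.97652778]
0.552 scene [450.53967861 243.15074038] top [168.87356622 249.69965177]
0.568 scene [453.51204084 246.75150049] top [169.15775061 243.15611792]
0.572 scene [454.26360641 247.66195726] top [169.22870329 241.52238552]
0.577 scene [455.20789873 248.80588584] top [169.31734167 239.48142803]
0.582 scene [456.15760679 249.95637514] top [169.40592182 237.4418115 ]
0.586 scene [456.92130397 250.8815283 ] top [169.47674404 235.8110829 ]
0.602 scene [460.01153921 254.62508139] top [169.75966116 229.29672878]
```

```bash
python3 - <<'E'
from h import *
c=r.get_calibration("scene")
for n,p in(("s6",[.578,.1879,.1823]),("s7",[.5776,.188,.1535]),("s8",[.5859,.1879,.1481])):
    im=cv2.GaussianBlur(cv2.imread(f"pics/{n}.png"),(0,0),.5).astype(np.float32);p=np.array(p)
    for y in(-15,15):
        z=np.arange(-20,160,2.);L=np.array([proj("scene",p+[.003+.03*y*.001,y*.001,-.087+q*.001]) for q in z]).astype(np.float32)
        v=cv2.remap(im,L[None,:,0],L[None,:,1],cv2.INTER_LINEAR)[0]
        gray=v.mean(1);gr=v[:,1]-v[:,2]
        pxmm=np.linalg.norm(L[-1]-L[0])/(z[-1]-z[0])
        def cross(a,b,f,lev):
            k=[i for i in range(len(z)-1) if a<=z[i]<b and (f[i]-lev)*(f[i+1]-lev)<=0];return [round(float(z[i]+2*(lev-f[i])/(f[i+1]-f[i])),1) for i in k]
        print(n,y,"px/mm",round(pxmm,3),"foot",cross(-18,20,v[:,2],95),"30:",z[15:35:1][np.argmax(np.abs(np.diff(gray[15:36])))],"94",cross(80,108,gr,20),"140",cross(125,158,gr,20))
        if y<0:print(gray[::1].astype(int).tolist())
E
```

```text
s6 -15 px/mm 0.352 foot [-2.7] 30: 32.0 94 [92.9] 140 [139.1]
[95, 88, 76, 66, 58, 53, 50, 57, 70, 98, 118, 129, 129, 129, 128, 128, 128, 129, 129, 129, 129, 129, 129, 130, 133, 134, 129, 120, 111, 107, 105, 105, 104, 105, 106, 106, 106, 106, 105, 105, 105, 105, 104, 104, 105, 104, 104, 103, 104, 104, 104, 106, 106, 106, 106, 101, 88, 71, 57, 52, 50, 49, 49, 49, 50, 51, 51, 51, 49, 49, 49, 49, 51, 52, 52, 51, 51, 50, 47, 40, 32, 29, 28, 29, 28, 27, 27, 28, 38, 48]
s6 15 px/mm 0.352 foot [-3.5] 30: 34.0 94 [92.3] 140 [143.3]
s7 -15 px/mm 0.343 foot [6.2] 30: 40.0 94 [95.1] 140 [138.4]
[61, 61, 60, 59, 58, 57, 57, 56, 54, 56, 59, 63, 80, 99, 114, 123, 127, 127, 126, 125, 124, 125, 127, 127, 127, 127, 128, 131, 132, 126, 117, 108, 103, 101, 101, 101, 101, 100, 100, 100, 100, 100, 99, 100, 100, 100, 100, 100, 101, 101, 102, 104, 105, 105, 103, 102, 98, 90, 72, 59, 50, 48, 49, 49, 47, 47, 49, 51, 52, 49, 47, 49, 50, 49, 50, 49, 50, 49, 44, 35, 29, 27, 28, 29, 29, 28, 29, 34, 42, 51]
s7 15 px/mm 0.343 foot [5.9] 30: 38.0 94 [94.5] 140 [144.6]
s8 -15 px/mm 0.342 foot [9.0] 30: 40.0 94 [95.7] 140 [137.7]
[52, 49, 50, 52, 55, 58, 61, 59, 58, 59, 61, 65, 64, 75, 89, 109, 120, 126, 125, 125, 126, 126, 126, 126, 126, 125, 124, 127, 131, 134, 128, 116, 106, 101, 101, 102, 102, 102, 101, 100, 100, 99, 100, 101, 100, 100, 100, 100, 100, 100, 101, 102, 104, 103, 103, 102, 100, 91, 78, 61, 52, 48, 50, 50, 50, 50, 49, 49, 48, 49, 50, 50, 51, 51, 51, 50, 50, 47, 41, 32, 28, 28, 31, 26, 25, 27, 28, 34, 43, 53]
s8 15 px/mm 0.342 foot [7.9] 30: 10.0 94 [95.4] 140 [143.8]
```

The profile fits show that the plate has pivoted in the pads, not slid. It leans about 6-7° with its foot towards -x. I'll raise it, tilt the tool about the jaw axis to bring the plate upright, recentre, and check numerically.

>>> play_rows(
  steps=[
    [[40,-0.25,0,0,0,0,0],[40,-0.1,-0.1,0,0,0,0],[40,0,0,0,0,0,0.4],[40,0,0,0,0,0,0.4],[40,0,0,0,0,0,0],[40,0,0,0,0,0,0]],
  ],
)

```text
time_s: 10.35
tool_pos: [0.581, 0.1879, 0.1644]
orientation: [1.284, 1.108, -1.154]
ft_force: [-0.1, -0.9, -0.4]
gripper_width: 0.617
```

```bash
cat >> h.py <<'E'
def plate(n):
    """fit slip and lean of the held plate from 4 edge points; pivot = grasp point, upright frame yaw -0.03"""
    from scipy.optimize import least_squares
    s=r.observe();p=s["tool_pos"];Rt=R.from_rotvec(s["orientation"]).as_matrix();g=p-.019*Rt[:,0]
    im0=r.capture("scene");cv2.imwrite(f"pics/{n}.png",im0);im=cv2.GaussianBlur(im0,(0,0),.5).astype(np.float32)
    X=np.array([1,-.03,0]);Y=np.array([.03,1,0])
    def pt(y,z,slip,th):  # front face point
        w=z-.106+slip;return g+Y*y+X*(.003*np.cos(th)-w*np.sin(th))+np.array([0,0,w*np.cos(th)+.003*np.sin(th)])
    sl,th=0.,0.
    for _ in range(4):
        obs=[]
        for y in(-.015,.015):
            for zt,kind in((0,"foot"),(.094,"g")):
                z=np.arange(-.02,.021,.001)+zt;L=np.array([proj("scene",pt(y,q,sl,th)) for q in z]).astype(np.float32)
                v=cv2.remap(im,L[None,:,0],L[None,:,1],cv2.INTER_LINEAR)[0];f=v[:,2] if kind=="foot" else v[:,1]-v[:,2]
                lev=(f[:5].mean()+f[-5:].mean())/2;k=[i for i in range(len(z)-1) if (f[i]-lev)*(f[i+1]-lev)<=0]
                k=min(k,key=lambda i:abs(z[i]-zt));q=z[k]+.001*(lev-f[k])/(f[k+1]-f[k]);obs.append((y,zt,proj("scene",pt(y,q,sl,th))[1]))
        F=lambda a:[proj("scene",pt(y,zt,a[0]/1000,a[1]))[1]-o for y,zt,o in obs]
        a=least_squares(F,[sl*1000,th]).x;sl,th=a[0]/1000,a[1]
    o=g-.106*0;w=-.106+sl;foot=g+X*(-w*np.sin(th))+np.array([0,0,w*np.cos(th)])
    print("t",round(s["time_s"],2),"tcp",np.round(p,4),"grasp",np.round(g,4),"F",np.round(s["ft_force"],1));print("slip mm",round(a[0],1),"lean deg (+ = foot to +x)",round(np.rad2deg(th),1),"foot",np.round(foot,4),"res px",np.round(F(a),2))
E
python3 -c "
from h import *
plate('s9')"
```

```text
t 10.35 tcp [0.581  0.1879 0.1644] grasp [0.5789 0.188  0.1832] F [-0.1 -0.9 -0.4]
slip mm 2.0 lean deg (+ = foot to +x) 3.3 foot [0.5849 0.1878 0.0794] res px [-0.04  0.04  0.04 -0.04]
```

>>> play_rows(
  steps=[
    [[40,0,-0.04,0,0,0,-0.2],[40,0.1,-0.01,0,0,0,0],[40,0.1,-0.01,0,0,0,0],[40,0.04,0,0,0,0,0],[40,0,0,0,0,0,0],[40,0,0,0,0,0,0]],
  ],
)

```text
time_s: 11.0
tool_pos: [0.5791, 0.1882, 0.1516]
orientation: [1.273, 1.129, -1.174]
ft_force: [-0.3, 1.0, -0.4]
gripper_width: 0.616
```

```bash
python3 -c "
from h import *
plate('s10');s=cv2.imread('pics/s10.png')
for u in(448,456,464):print(u,[(v,)+tuple(int(a) for a in s[v,u]) for v in range(244,260)])
cv2.imwrite('pics/c10.png',cv2.resize(s[190:270,425:495],None,fx=7,fy=7,interpolation=cv2.INTER_CUBIC))"
```

```text
t 11.0 tcp [0.5791 0.1882 0.1516] grasp [0.5776 0.1882 0.1706] F [-0.3  1.  -0.4]
slip mm 2.0 lean deg (+ = foot to +x) 1.4 foot [0.5801 0.1881 0.0666] res px [-0.03  0.07  0.03 -0.07]
448 [(244, 117, 122, 126), (245, 119, 123, 128), (246, 122, 126, 131), (247, 125, 130, 134), (248, 128, 134, 139), (249, 128, 133, 139), (250, 122, 121, 124), (251, 95, 76, 65), (252, 81, 50, 27), (253, 87, 52, 31), (254, 94, 59, 34), (255, 96, 59, 37), (256, 94, 60, 33), (257, 89, 55, 35), (258, 80, 49, 31), (259, 79, 48, 28)]
456 [(244, 123, 129, 134), (245, 127, 130, 134), (246, 126, 131, 136), (247, 122, 128, 132), (248, 127, 132, 138), (249, 119, 119, 120), (250, 90, 67, 56), (251, 78, 45, 17), (252, 90, 55, 32), (253, 91, 53, 26), (254, 91, 56, 32), (255, 132, 79, 46), (256, 147, 89, 49), (257, 78, 48, 24), (258, 81, 50, 26), (259, 80, 48, 27)]
464 [(244, 125, 129, 136), (245, 125, 129, 133), (246, 128, 133, 138), (247, 127, 133, 139), (248, 110, 108, 112), (249, 77, 42, 20), (250, 82, 47, 26), (251, 92, 55, 29), (252, 94, 59, 31), (253, 91, 54, 27), (254, 109, 65, 38), (255, 112, 67, 34), (256, 81, 52, 29), (257, 81, 50, 25), (258, 83, 48, 28), (259, 83, 51, 28)]
```

View pics/c10.png

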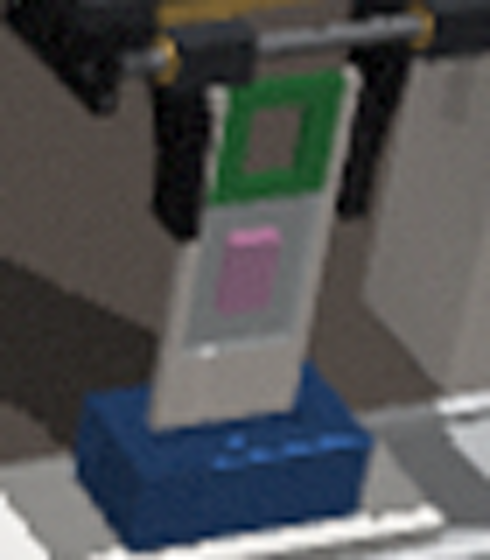

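The foot edge, at scene(456,249.9), is now directly over the slot's streak, within about 2 mm. I'm lowering gently.

>>> play_rows(
  steps=[
    [[40,0.04,-0.025,0,0,0,0],[40,0.05,-0.005,0,0,0,0],[40,0.05,-0.005,0,0,0,0],[40,0.03,-0.003,0,0,0,0],[40,0,0,0,0,0,0]],
  ],
)

```text
time_s: 11.55
tool_pos: [0.5798, 0.1886, 0.1474]
orientation: [1.275, 1.124, -1.17]
ft_force: [-3.2, -1.8, 17.0]
gripper_width: 0.615
```

```bash
python3 -c "
from h import *
plate('s11');s=cv2.imread('pics/s11.png');a=cv2.imread('pics/scene0.png')
def prof(im,v0,v1,u):return [(v,)+tuple(int(x) for x in im[v,u]) for v in range(v0,v1)]
for u in(446,452,456,460,466):print(u,prof(s,246,260,u))
# slot ends: sample scene0 along slot centre line
P=[proj('scene',[.583+.03*(y-.189),y,.064]) for y in np.arange(.140,.242,.003)]
L=np.array(P,np.float32);v=cv2.remap(a,L[None,:,0],L[None,:,1],cv2.INTER_LINEAR)[0]
print([(round(y,3),int(b)) for y,b in zip(np.arange(.140,.242,.003),v[:,0])])
t=cv2.imread('pics/top0.png')
for xx in(.583,.579,.575):
  L=np.array([proj('top',[xx+.03*(y-.189),y,.064]) for y in np.arange(.140,.242,.003)],np.float32);v=cv2.remap(t,L[None,:,0],L[None,:,1],cv2.INTER_LINEAR)[0]
  print(xx,[(round(y,3),int(b)) for y,b in zip(np.arange(.140,.242,.003),v[:,0])])
"
```

```text
t 11.55 tcp [0.5798 0.1886 0.1474] grasp [0.5781 0.1887 0.1664] F [-3.2 -1.8 17. ]
slip mm 2.5 lean deg (+ = foot to +x) 0.8 foot [0.5795 0.1886 0.0629] res px [-0.01  0.15  0.01 -0.15]
446 [(246, 98, 81, 73), (247, 96, 81, 74), (248, 96, 88, 85), (249, 100, 98, 98), (250, 102, 103, 105), (251, 100, 97, 96), (252, 94, 74, 58), (253, 92, 52, 31), (254, 91, 55, 32), (255, 92, 53, 26), (256, 94, 58, 31), (257, 93, 56, 31), (258, 85, 52, 29), (259, 80, 48, 25)]
452 [(246, 127, 133, 136), (247, 127, 132, 137), (248, 126, 132, 135), (249, 126, 131, 136), (250, 124, 131, 137), (251, 109, 105, 105), (252, 84, 48, 25), (253, 95, 58, 32), (254, 93, 53, 29), (255, 93, 56, 30), (256, 91, 57, 32), (257, 83, 50, 31), (258, 81, 48, 29), (259, 76, 47, 25)]
456 [(246, 123, 127, 132), (247, 126, 133, 135), (248, 119, 127, 128), (249, 122, 130, 137), (250, 117, 119, 119), (251, 92, 69, 58), (252, 104, 62, 31), (253, 119, 72, 39), (254, 90, 53, 31), (255, 132, 81, 46), (256, 149, 90, 49), (257, 77, 50, 26), (258, 80, 49, 25), (259, 81, 50, 29)]
460 [(246, 125, 130, 133), (247, 124, 130, 134), (248, 123,
[... 3318 characters left out ...]
), (np.float64(0.161), 154), (np.float64(0.164), 166), (np.float64(0.167), 169), (np.float64(0.17), 169), (np.float64(0.173), 169), (np.float64(0.176), 169), (np.float64(0.179), 170), (np.float64(0.182), 171), (np.float64(0.185), 173), (np.float64(0.188), 172), (np.float64(0.191), 171), (np.float64(0.194), 171), (np.float64(0.197), 171), (np.float64(0.2), 173), (np.float64(0.203), 171), (np.float64(0.206), 170), (np.float64(0.209), 168), (np.float64(0.212), 134), (np.float64(0.215), 101), (np.float64(0.218), 102), (np.float64(0.221), 130), (np.float64(0.224), 150), (np.float64(0.227), 169), (np.float64(0.23), 176), (np.float64(0.233), 180), (np.float64(0.236), 206), (np.float64(0.239), 232)]
```

Resampling shows that my block centre took in the block's -y side face. The slot's y is about 0.1915, so I'm 3 mm short in y, which is why the foot sits on the end chamfer. I'll back off, shift +3 mm in y and lower again.

>>> play_rows(
  steps=[
    [[40,-0.12,0.01,0,0,0,0],[40,0,0,-0.06,0,0,0],[40,0,0,0,0,0,0],[40,0.08,-0.006,0,0,0,0],[40,0.06,-0.005,0,0,0,0],[40,0.06,-0.005,0,0,0,0],[40,0,0,0,0,0,0]],
  ],
)

```text
time_s: 12.3
tool_pos: [0.5781, 0.1908, 0.1382]
orientation: [1.273, 1.129, -1.175]
ft_force: [1.4, 0.9, -1.4]
gripper_width: 0.618
```

It's in: 0.138 with no force. I'm going on down.

>>> play_rows(
  steps=[
    [[40,0.1,-0.008,0,0,0,0],[40,0.1,-0.008,0,0,0,0],[40,0.08,-0.006,0,0,0,0],[40,0.06,-0.005,0,0,0,0],[40,0,0,0,0,0,0],[40,0,0,0,0,0,0]],
  ],
)

```text
time_s: 12.9
tool_pos: [0.5782, 0.191, 0.1219]
orientation: [1.273, 1.129, -1.174]
ft_force: [1.0, -0.7, -2.2]
gripper_width: 0.615
```

>>> play_rows(
  steps=[
    [[40,0.05,-0.004,0,0,0,0],[40,0.04,-0.003,0,0,0,0],[40,0.03,-0.003,0,0,0,0],[40,0,0,0,0,0,0],[40,0,0,0,0,0,0]],
  ],
)

```text
time_s: 13.4
tool_pos: [0.5785, 0.1911, 0.1169]
orientation: [1.273, 1.128, -1.174]
ft_force: [-1.3, -2.5, 5.3]
gripper_width: 0.622
```

The foot is on the floor, with 5 N and TCP 0.117 (foot at about 0.032). I'm holding briefly, opening, then withdrawing along the tool axis.

>>> play_rows(
  steps=[
    [[40,0,0,0,0,0,0],[40,0,0,0,0,0,0],[87,0,0,0,0,0,0],[87,0,0,0,0,0,0],[87,0,0,0,0,0,0],[87,0,0,0,0,0,0],[87,-0.2,0,0,0,0,0],[87,-0.4,0,0,0,0,0],[87,-0.5,0,0,0,0,0],[87,-0.6,0,0,0,0,0]],
  ],
)

```text
time_s: 14.4
tool_pos: [0.5705, 0.1913, 0.2015]
orientation: [1.272, 1.13, -1.175]
ft_force: [1.0, 0.5, -0.2]
gripper_width: 0.995
```

>>> play_rows(
  steps=[
    [[87,-0.7,0,0,0,0,0],[60,-0.7,0,0,0,0,-0.6],[20,0,0,0.7,0,0,0],[0,0,0,0.8,-0.9,0,0],[0,0,0,0,-0.9,0,0],[0,0,0,0,-0.9,0,0],[0,0,0,0,-0.9,0,0],[0,0,0,0,-0.9,0,0],[0,0,0,0,-0.9,0,0],[0,0,0,0,0,0,0]],
  ],
)

```text
time_s: 15.4
tool_pos: [0.5626, 0.1169, 0.2712]
orientation: [0.666, 1.466, -0.665]
ft_force: [-0.7, 0.3, 0.2]
gripper_width: 0.265
```

```bash
python3 - <<'E'
from h import *
plan([.574,.020,.15],1.541)
s=r.capture("scene");cv2.imwrite("pics/s12.png",s)
l=cv2.resize(s[130:290,370:550],None,fx=4,fy=4,interpolation=cv2.INTER_CUBIC)[:600]
cv2.imwrite("pics/c12.png",cv2.resize(l,None,fx=.9,fy=.9))
E
```

```text
t 15.4 pos [0.5626 0.1169 0.2712] grip 0.265 F [-0.7  0.3  0.2]
turn units [-5.891e+00  4.000e-03 -3.000e-03] then shift units [ 2.423 -1.93   0.286] q7 -1.21
tool axes x,y,z in world [[0.0, 0.03, 1.0], [0.0, 1.0, -0.03], [-1.0, 0.0, 0.0]]
```

View pics/c12.png

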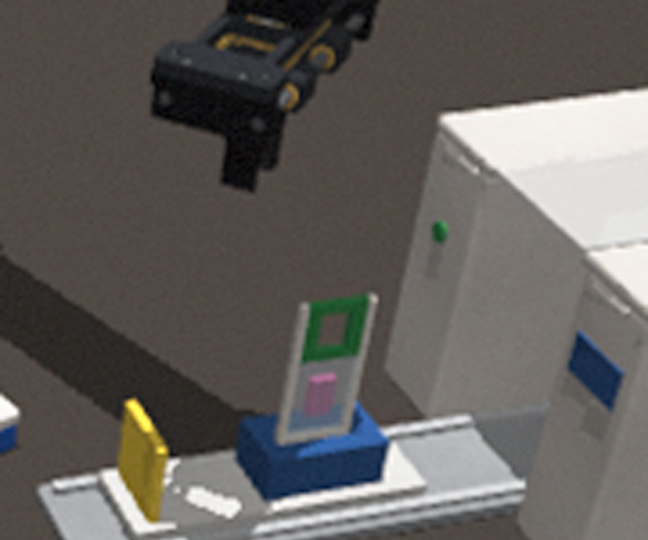

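The plate stands well in the slot. I'm turning the rest of the way and going behind the yellow push plate.

>>> play_rows(
  steps=[
    [[0,0,0,0,-0.84,0,0],[0,0,0,0,-0.84,0,0],[0,0,0,0,-0.84,0,0],[0,0,0,0,-0.84,0,0],[0,0,0,0,-0.84,0,0],[0,0,0,0,-0.84,0,0],[0,0,0,0,-0.85,0,0],[0,0,-0.6,0.1,0,0,0],[0,0,-0.7,0.1,0,0,0],[0,0,-0.63,0.08,0,0,0]],
  ],
)

```text
time_s: 16.45
tool_pos: [0.5738, 0.0184, 0.2709]
orientation: [0.026, 1.57, -0.027]
ft_force: [-0.4, -1.1, -0.2]
gripper_width: 0.007
```

>>> play_rows(
  steps=[
    [[0,0.6,0,0,0,0,0],[0,0.8,0,0,0,0,0],[0,0.8,0,0,0,0,0],[0,0.6,0,0,0,0,0],[0,0.6,0,0,0,0,0],[0,0.4,0,0,0,0,0],[0,0.4,0,0,0,0,0],[0,0,0,0,0,0,0],[0,0,0,0,0,0,0]],
  ],
)

```text
time_s: 17.35
tool_pos: [0.5738, 0.0199, 0.061]
orientation: [0.025, 1.571, -0.025]
ft_force: [1.5, -0.4, 0.4]
gripper_width: 0.004
```

```bash
python3 -c "
from h import *
plan([.574,.040,.06],1.541)"
```

```text
t 17.35 pos [0.5738 0.0199 0.061 ] grip 0.004 F [ 1.5 -0.4  0.4]
turn units [-0.016 -0.    -0.001] then shift units [ 0.019  0.402 -0.008] q7 -0.34
tool axes x,y,z in world [[0.0, 0.03, 1.0], [0.0, 1.0, -0.03], [-1.0, 0.0, 0.0]]
```

>>> play_rows(
  steps=[
    [[0,0,0.2,0,0,0,0],[0,0,0.2,0,0,0,0],[0,0,0.1,0,0,0,0],[0,0,0.1,0,0,0,0],[0,0,0.1,0,0,0,0],[0,0,0.2,0,0,0,0],[0,0,0.25,0,0,0,0],[0,0,0.3,0,0,0,0],[0,0,0.3,0,0,0,0],[0,0,0.3,0,0,0,0]],
  ],
)

```text
time_s: 18.35
tool_pos: [0.5774, 0.1236, 0.0607]
orientation: [0.024, 1.569, -0.024]
ft_force: [2.2, -3.6, 1.7]
gripper_width: 0.004
```

>>> play_rows(
  steps=[
    [[0,0,0.3,0,0,0,0],[0,0,0.3,0,0,0,0],[0,0,0.3,0,0,0,0],[0,0,0.3,0,0,0,0],[0,0,0.3,0,0,0,0],[0,0,0.3,0,0,0,0],[0,0,0.3,0,0,0,0],[0,0,0.25,0,0,0,0],[0,0,0.2,0,0,0,0],[0,0,0.1,0,0,0,0]],
  ],
)

```text
time_s: 19.35
tool_pos: [0.5799, 0.2401, 0.0603]
orientation: [0.008, 1.578, -0.05]
ft_force: [-10.9, -39.1, 25.9]
gripper_width: 0.003
```

An unexpected 39 N at y = 0.240. I'm backing off and looking.

>>> play_rows(
  steps=[
    [[0,0,-0.4,0,0,0,0],[0,0,-0.3,0,0,0,0],[0,0,0,0,0,0,0]],
  ],
)

```text
time_s: 19.65
tool_pos: [0.5791, 0.2189, 0.0599]
orientation: [0.025, 1.572, -0.025]
ft_force: [-0.2, 0.8, -0.0]
gripper_width: 0.005
```

```bash
python3 - <<'E'
from h import *
s=r.capture("scene");t=r.capture("top");cv2.imwrite("pics/s13.png",s);cv2.imwrite("pics/t13.png",t)
a=cv2.resize(s[90:290,400:640],None,fx=2.5,fy=2.5,interpolation=cv2.INTER_CUBIC)[:,:600]
b=cv2.resize(t[180:300,0:250],None,fx=2.4,fy=2.4,interpolation=cv2.INTER_CUBIC)[:100*3]
b=cv2.resize(t[185:275,0:240],None,fx=2.5,fy=2.5,interpolation=cv2.INTER_CUBIC)[:,:600]
cv2.imwrite("pics/c13.png",np.vstack([a[100:470],b]))
st=r.observe();print(st["tool_pos"],st["ft_force"],st["time_s"])
E
```

```text
[0.57898075 0.22134213 0.06029826] [-0.08265669  0.50978725 -0.39321877] 19.75
```

View pics/c13.png

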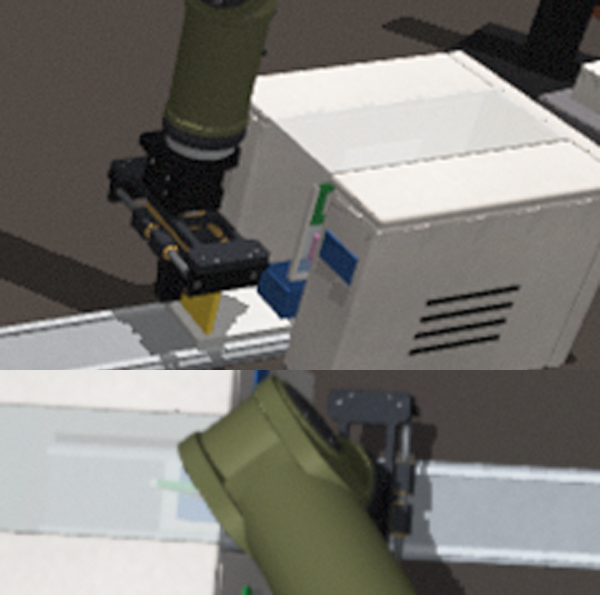

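```bash
python3 - <<'E'
from h import *
for n in("scene0","s12","s13"):
    s=cv2.imread(f"pics/{n}.png");h=cv2.cvtColor(s,cv2.COLOR_BGR2HSV);m=cv2.inRange(h,(22,150,60),(35,255,255))
    m[:,:390]=0;m[:200]=0;ys,xs=np.nonzero(m);k=np.argmax(ys+0.3*xs);lo=(xs[k],ys[k]);print(n,len(xs),"low corner",lo,"right",xs.max(),ys[xs==xs.max()],"world of low corner z=.028",np.round(onz("scene",*lo,.028),4))
s=cv2.imread("pics/s13.png")
cv2.imwrite("pics/c14.png",cv2.resize(s[150:240,440:560],None,fx=6,fy=6,interpolation=cv2.INTER_CUBIC))
E
```

```text
scene0 281 low corner (np.int64(412), np.int64(274)) right 416 [254 255] world of low corner z=.028 [0.5999 0.0639 0.028 ]
s12 290 low corner (np.int64(413), np.int64(274)) right 416 [254 255 256] world of low corner z=.028 [0.6006 0.0663 0.028 ]
s13 151 low corner (np.int64(483), np.int64(262)) right 487 [247 248] world of low corner z=.028 [0.6056 0.259  0.028 ]
```

```bash
python3 - <<'E'
from h import *
t=cv2.imread("pics/top0.png")
for v in(180,200,230,275):print(v,[(u,)+tuple(int(a) for a in t[v,u]) for u in range(84,130,3)])
for u in(93,97,100,118,124):print(u,"z.227",np.round(onz("top",u,190,.227),3),"z0",np.round(onz("top",u,190,0),3))
print("expect front",proj("top",[.64,.351,.227]),proj("top",[.64,.351,0]),proj("scene",[.64,.351,.227]),proj("scene",[.52,.351,.227]))
s=r.observe();print(np.round(s["qpos"],3),np.round(s["tool_pos"],4),s["time_s"])
for z in(.13,.2,.23,.26,.3):print(z,proj("scene",[.579,.221,z]),proj("scene",[.674,.221+.0375,z]))
E
```

```text
180 [(84, 227, 229, 232), (87, 226, 229, 232), (90, 229, 231, 233), (93, 191, 194, 196), (96, 96, 96, 97), (99, 94, 98, 97), (102, 114, 90, 76), (105, 69, 41, 19), (108, 87, 86, 84), (111, 89, 90, 92), (114, 79, 83, 85), (117, 64, 68, 74), (120, 64, 64, 72), (123, 66, 68, 74), (126, 61, 64, 71), (129, 63, 66, 73)]
200 [(84, 229, 231, 234), (87, 226, 229, 231), (90, 220, 222, 224), (93, 101, 101, 103), (96, 85, 85, 87), (99, 91, 93, 94), (102, 77, 67, 60), (105, 72, 48, 37), (108, 83, 84, 85), (111, 93, 91, 94), (114, 91, 92, 94), (117, 92, 93, 96), (120, 93, 93, 95), (123, 92, 93, 94), (126, 64, 69, 74), (129, 63, 66, 71)]
230 [(84, 209, 208, 203), (87, 208, 207, 202), (90, 107, 105, 102), (93, 98, 94, 88), (96, 100, 95, 92), (99, 99, 95, 93), (102, 101, 95, 92), (105, 98, 93, 88), (108, 101, 96, 92), (111, 102, 97, 93), (114, 179, 172, 165), (117, 177, 171, 164), (120, 178, 172, 165), (123, 180, 172, 166), (126, 180, 173, 167), (129, 181, 175, 168)]
275 [(84, 206, 210, 213), (87, 108, 110, 111), (90, 93, 94, 98), (93, 93, 94, 94), (96, 86, 108, 82), (99, 36, 73, 20), (102, 79, 81, 8
[... 245 characters left out ...]
312 0.227] z0 [0.707 0.395 0.   ]
100 z.227 [0.667 0.306 0.227] z0 [0.707 0.388 0.   ]
118 z.227 [0.668 0.267 0.227] z0 [0.708 0.342 0.   ]
124 z.227 [0.668 0.253 0.227] z0 [0.708 0.326 0.   ]
expect front [ 78.64098708 201.9220397 ] [112.92708809 216.1079107 ] [541.89801103 197.31092588] [512.89030045 173.0353054 ]
[ 0.203  0.502 -0.774  1.686  0.382  1.112 -0.712] [0.579  0.2213 0.0603] 19.75
0.13 [471.49383841 225.85133536] [506.12867112 245.53493442]
0.2 [476.64513891 201.79787531] [512.73623117 220.86377492]
0.23 [478.95628829 191.00620451] [515.70795009 209.76803747]
0.26 [481.33334208 179.90679989] [518.76908614 198.33843636]
0.3 [484.61023187 164.60570502] [522.99681236 182.55304706]
```

The housing front measures y ≈ 0.324 and the rail end y ≈ 0.003. That puts the imager origin at y ≈ 0.163, so the carriage started about 25 mm in. The 195 mm I pushed therefore brings it to its stop, which explains the hard force. I'll check the rail end and push again gently to confirm.

```bash
python3 - <<'E'
from h import *
t=cv2.imread("pics/top0.png")
for v in(232,245,258):print(v,[(u,int(t[v,u].mean()),round(float(onz("top",u,v,.012)[1]),4)) for u in range(241,252)])
E
```

```text
232 [(241, 169, 0.0211), (242, 169, 0.0186), (243, 170, 0.0161), (244, 173, 0.0135), (245, 172, 0.011), (246, 173, 0.0085), (247, 155, 0.006), (248, 89, 0.0034), (249, 67, 0.0009), (250, 68, -0.0016), (251, 69, -0.0041)]
245 [(241, 174, 0.0201), (242, 175, 0.0176), (243, 176, 0.015), (244, 175, 0.0125), (245, 176, 0.01), (246, 162, 0.0075), (247, 99, 0.0049), (248, 71, 0.0024), (249, 70, -0.0001), (250, 68, -0.0026), (251, 69, -0.0051)]
258 [(241, 180, 0.019), (242, 155, 0.0165), (243, 170, 0.014), (244, 169, 0.0115), (245, 160, 0.009), (246, 114, 0.0065), (247, 72, 0.0039), (248, 67, 0.0014), (249, 69, -0.0011), (250, 68, -0.0036), (251, 68, -0.0061)]
```

>>> play_rows(
  steps=[
    [[0,0,0.2,0,0,0,0],[0,0,0.15,0,0,0,0],[0,0,0.06,0,0,0,0],[0,0,0.03,0,0,0,0],[0,0,0,0,0,0,0]],
  ],
)

```text
time_s: 20.25
tool_pos: [0.5799, 0.2403, 0.0604]
orientation: [0.021, 1.573, -0.027]
ft_force: [-2.8, -5.8, 4.2]
gripper_width: 0.0
```

Rail end y ≈ 0.005 gives a predicted TCP contact at home of about 0.2415, and it stands at 0.240 against a stiff stop. One more moderate press, then retreat.

>>> play_rows(
  steps=[
    [[0,0,0.08,0,0,0,0],[0,0,0,0,0,0,0],[0,0,0,0,0,0,0],[0,0,0,0,0,0,0]],
  ],
)

```text
time_s: 20.65
tool_pos: [0.5799, 0.2402, 0.0603]
orientation: [0.018, 1.574, -0.034]
ft_force: [-5.4, -12.0, 8.5]
gripper_width: 0.003
```

>>> play_rows(
  steps=[
    [[0,0,-0.2,0,0,0,0],[0,0,-0.5,0,0,0,0],[0,0,-0.7,0,0,0,0],[0,0,-0.7,0,0,0,0],[0,0,-0.7,0,0,0,0],[0,-0.6,-0.3,0,0,0,0],[0,-0.8,0,0,0,0,0],[0,-0.8,0,0,0,0,0],[0,-0.8,0,0,0,0,0],[0,-0.5,0,0,0,0,0]],
  ],
)

```text
time_s: 21.65
tool_pos: [0.5769, 0.0928, 0.239]
orientation: [0.024, 1.566, -0.021]
ft_force: [0.5, 0.4, -0.6]
gripper_width: 0.003
```

>>> play_rows(
  steps=[
    [[0,0,-0.7,0,0,0,0],[0,0,-0.7,0,0,0,0],[0,0,-0.7,0,0,0,0],[0,0,-0.5,0,0,0,0],[0,0,0,0,0,0,0]],
  ],
)

```text
time_s: 22.15
tool_pos: [0.5721, -0.0435, 0.2351]
orientation: [0.028, 1.57, -0.03]
ft_force: [-0.8, 0.8, 0.1]
gripper_width: 0.006
```

```bash
python3 - <<'E'
from h import *
s=r.capture("scene");t=r.capture("top");cv2.imwrite("pics/s14.png",s);cv2.imwrite("pics/t14.png",t)
s0=cv2.imread("pics/scene0.png");t0=cv2.imread("pics/top0.png")
def yel(t,b):
    x0,y0,x1,y1=b;m=cv2.inRange(cv2.cvtColor(t,cv2.COLOR_BGR2HSV)[y0:y1,x0:x1],(22,120,50),(35,255,255));y,x=np.nonzero(m);return len(x),(x.mean()+x0,y.mean()+y0)
n,c0=yel(t0,(100,210,240,270));n1,c1=yel(t,(100,210,240,270));a=onz("top",*c0,.093);b=onz("top",*c1,.093);print("yellow",n,n1,a,b,"travel",b[1]-a[1])
def cen(im,lo,hi,b):
    x0,y0,x1,y1=b;m=cv2.inRange(cv2.cvtColor(im,cv2.COLOR_BGR2HSV)[y0:y1,x0:x1],lo,hi);y,x=np.nonzero(m);return len(x),round(x.mean()+x0,1),round(y.mean()+y0,1)
print("orange",cen(t0,(5,150,80),(18,255,255),(290,235,335,265)),cen(t,(5,150,80),(18,255,255),(290,235,335,265)))
print("bottle",cen(s0,(5,100,40),(18,255,255),(370,290,410,345)),cen(s,(5,100,40),(18,255,255),(370,290,410,345)))
print("box",cen(t0,(0,0,150),(180,60,255),(235,270,295,325)),cen(t,(0,0,150),(180,60,255),(235,270,295,325)))
print("green in bay, scene",cen(s,(45,80,40),(85,255,255),(490,140,545,230)),"top",cen(t,(40,25,40),(90,255,255),(40,215,92,262)))
q=np.array([.583,.3845,.032]);print("expected head in scene",proj("scene",q+[.003,0,.117]),"top edge in top view",proj("top",q+[0,0,.14]))
st=r.observe();print(st["time_s"],np.round(st["tool_pos"],3),np.round(st["ft_force"],1))
E
```

```text
yellow 140 216 [0.57193631 0.05792006 0.093     ] [0.57801604 0.24700497 0.093     ] travel 0.18908490646604548
orange (61, np.float64(309.6), np.float64(248.1)) (61, np.float64(309.6), np.float64(248.1))
bottle (648, np.float64(388.8), np.float64(317.5)) (652, np.float64(388.7), np.float64(317.5))
box (1499, np.float64(264.2), np.float64(299.2)) (682, np.float64(275.2), np.float64(297.5))
green in bay, scene (78, np.float64(519.6), np.float64(207.2)) top (58, np.float64(72.4), np.float64(230.9))
expected head in scene [532.51703508 211.04706749] top edge in top view [ 71.77083347 230.43321719]
22.25 [ 0.572 -0.038  0.235] [-0.1  0.8 -0.1]
```

Everything else is unmoved; the box's mask is only partly covered by the arm. The plate head in the bay, at top(72.4,230.9), matches home at (71.8,230.4).

To be sure the carriage met its stop and not the hand the housing, I'll push once more with the tool tilted, tip leading and hand held back.

>>> play_rows(
  steps=[
    [[0,0,0.6,0,0,0,0],[0,0,0.9,0,0,0,0],[0,0,0.9,0,0,0,0],[0,0,0.9,0,0,0,0],[0,0,0.8,0,0,0,0],[0,0,0,0,0,0,1],[0,0,0,0,0,0,1],[0,0,0,0,0,0,0]],
  ],
)

```text
time_s: 23.05
tool_pos: [0.5789, 0.1616, 0.234]
orientation: [0.248, 1.556, 0.19]
ft_force: [0.6, -2.3, -1.3]
gripper_width: 0.006
```

>>> play_rows(
  steps=[
    [[0,0.5,-0.14,0,0,0,0],[0,0.6,-0.17,0,0,0,0],[0,0.6,-0.17,0,0,0,0],[0,0.6,-0.17,0,0,0,0],[0,0.6,-0.17,0,0,0,0],[0,0.46,-0.13,0,0,0,0],[0,0,0,0,0,0,0],[0,0,0,0,0,0,0]],
  ],
)

```text
time_s: 23.85
tool_pos: [0.5779, 0.1681, 0.0616]
orientation: [0.242, 1.556, 0.197]
ft_force: [1.3, 1.1, 0.6]
gripper_width: 0.004
```

Now I push from y = 0.168 towards the expected contact at 0.240.

>>> play_rows(
  steps=[
    [[0,0.08,0.29,0,0,0,0],[0,0.11,0.38,0,0,0,0],[0,0.11,0.38,0,0,0,0],[0,0.04,0.15,0,0,0,0],[0,0.03,0.1,0,0,0,0],[0,0.03,0.1,0,0,0,0],[0,0.02,0.07,0,0,0,0],[0,0,0,0,0,0,0]],
  ],
)

```text
time_s: 24.65
tool_pos: [0.581, 0.2411, 0.061]
orientation: [0.242, 1.555, 0.193]
ft_force: [-1.1, -2.9, 2.0]
gripper_width: 0.007
```

>>> play_rows(
  steps=[
    [[0,0.03,0.1,0,0,0,0],[0,0,0,0,0,0,0],[0,0,0,0,0,0,0],[0,0,0,0,0,0,0]],
  ],
)

```text
time_s: 25.05
tool_pos: [0.5813, 0.2417, 0.0603]
orientation: [0.24, 1.557, 0.186]
ft_force: [-4.7, -13.5, 9.8]
gripper_width: 0.003
```

It stops hard at the same tip position (0.241-0.242) with the hand held back, so this is the carriage's stop. I'm retreating clear.

>>> play_rows(
  steps=[
    [[0,-0.05,-0.19,0,0,0,0],[0,-0.14,-0.48,0,0,0,0],[0,-0.2,-0.67,0,0,0,0],[0,-0.2,-0.67,0,0,0,0],[0,-0.7,0,0,0,0,0],[0,-0.8,0,0,0,0,0],[0,-0.8,0,0,0,0,0],[0,-0.6,0,0,0,0,0],[0,-0.3,0,0,0,0,0],[0,0,0,0,0,0,0]],
  ],
)

```text
time_s: 26.05
tool_pos: [0.5774, 0.0987, 0.2169]
orientation: [0.243, 1.552, 0.194]
ft_force: [0.4, -0.2, -0.7]
gripper_width: 0.005
```

```bash
python3 - <<'E'
from h import *
s=r.capture("scene");t=r.capture("top")
def cen(im,lo,hi,b):
    x0,y0,x1,y1=b;m=cv2.inRange(cv2.cvtColor(im,cv2.COLOR_BGR2HSV)[y0:y1,x0:x1],lo,hi);y,x=np.nonzero(m);return (len(x),round(x.mean()+x0,1),round(y.mean()+y0,1)) if len(x) else 0
print("green top",cen(t,(40,25,40),(90,255,255),(40,215,92,262)),"orange",cen(t,(5,150,80),(18,255,255),(290,235,335,265)),"box scene",cen(s,(100,120,40),(125,255,255),(330,230,378,268)),cen(cv2.imread("pics/scene0.png"),(100,120,40),(125,255,255),(330,230,378,268)),"bottle",cen(s,(5,100,40),(18,255,255),(370,290,410,345)))
st=r.observe();print(st["time_s"],np.round(st["tool_pos"],3),np.round(st["ft_force"],1),np.abs(st["joint_velocities"]).max())
r.job_done()
E
```

```text
green top (59, np.float64(72.2), np.float64(230.9)) orange (60, np.float64(309.8), np.float64(248.1)) box scene (244, np.float64(354.6), np.float64(257.1)) (240, np.float64(354.2), np.float64(257.2)) bottle (652, np.float64(388.7), np.float64(317.5))
26.15 [0.575 0.099 0.214] [-0.6  0.1 -1. ] 0.02112445969816864
the job is handed in; nothing more can be done
```

The green-headed plate is standing in the slot with the carriage pushed home, and I handed the job in at 26 s with the arm clear of everything. The hand-in gave no verdict.

**How it went**
- I took the plate off its hook by its two side edges and lowered it to the slot floor, where it met about 5 N. I let go only then.
- The first three lowering tries caught on the slot's rim, with up to 26 N. The plate pivoted a few degrees in the fingers, and my slot position was 3 mm off in y. I corrected both and it went in freely.

**Last checks**
- **Carriage:** it stops hard at tip y ≈ 0.240–0.242, the same with the tool upright and tilted back.
    - **Start position:** it started about 25 mm in, so the push took only about 195 mm.
    - **Travel now:** the rail end gives about 0.218 m and the housing front about 0.216 m, against 0.213 m needed, so the margin is a few mm. A rough estimate from the yellow push plate in the top view gave 6 mm less, and I set it aside because it also picks up the side face.
- **Plate:** its head in the bay is at top(72.2,230.9), against (71.8,230.4) expected at home. I checked its tilt by eye when I released it, but not after it went into the bay.
- **Other objects:** the orange plate, bottle and slide box are within 0.4 px of where they started.
- **Force:** the first push into the stop read 39 N at the wrist, pressed by the fingers. I then backed off and repeated it at about 12 N.

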